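# Lift the engraved plate onto the ball vise with the flat lifter

### The job

Move the engraved aluminium plate from the wooden rack onto the ball vise so that it lies centred and square on the vise's two steel strips, carrying it on the blade of the flat lifter and never touching it with the gripper. The lifter's handle is under the aluminium stand: draw the lifter right out by its neck, lay it down and take it again by its wooden handle before you lift the plate. When the plate is on the vise, lay the lifter flat on the bench, away from the rack and the vise, and leave the hammer, tin and wax carton where they are.

Things in the scene. Friction and masses are not known exactly. Their poses are not given: they have to be found in the camera images.
- lifter: flat lifter (spatula), loose, 0.16 kg. Origin on its flat underside below the middle of the handle; x to the blade tip, z up. Wooden handle x -45 to 45 mm, 22 wide, 34 tall, brass ferrule at its front; steel neck x 45 to 105 mm, 12 wide, 10 tall; steel blade x 105 to 190 mm, 54 wide (40 over the last 15), 3 thick. Undersides of all three level. Starts flat on the bench.
- stand: fixed low aluminium stand, an upside-down trough 100 mm along x, 130 along y, 58 high (inside 106 wide, 46 high), open at its front (+x), closed at the back; origin on the bench below its middle. At the start the handle is under it, lifter x along stand x within 0.06 rad, neck and blade sticking out at the front.
- plate: engraved aluminium plate, loose, about 90 g, 100 mm along x, 110 mm along y, 3 mm thick; origin in the middle of its underside. Lies on the rack's strips at the start.
- rack: fixed dark wooden rack, 110 mm along x, 124 along y; origin on the bench below its middle. Flat top at z = 28 mm, on it two pale wooden strips along x, 18 mm high (tops z = 46, inner faces y = +-39, outer +-57 mm). The channel between them under the plate, 78 wide, 18 high, is open at the front (-x, towards the robot) and back.
- vise: fixed engraver's ball vise: black ring foot, steel ball, pale wooden block 110 mm along x, 124 along y; origin on the bench below its middle. Block top z = 92 mm, on it two dark steel strips along x, 18 mm high (tops z = 110, inner faces y = +-39, outer +-57). Channel between them open at the front (-x, towards the robot); a cross-bar behind, front face x = 67, top z = 108 mm.
- vise_seat (a point): point in the middle between the vise's strips at the height of their tops: the plate's origin should end here. Axes as the vise.
- hammer: bystander: hammer lying on the bench, 240 mm long; leave alone
- tin: bystander: round steel tin, 52 mm diameter, 45 mm high; origin under its middle; leave alone
- wax: bystander: cardboard wax carton 75 x 28 x 28 mm; origin under its middle; leave alone
Things that resemble listed ones, but are neither listed nor needed, are in the scene too. What is shaped like the rack but blue or red is not meant.

How it is judged:
On the way, in this order (a step that is already met when the one before it is completed fails the run):
1. the lifter is drawn out of the stand, more than half of its handle clear of the stand, lies flat on the bench and is let go, the plate still on the rack (x of lifter in the frame of stand above 0.06 m and height (world z) of lifter below 0.012 m and angle between lifter's own z axis and vertical below 0.1 rad and contact force between the fingers and lifter below 0.1 N and distance of plate from where it was at the start of the episode below 0.03 m), for 0.1 s.
2. the plate is carried on the lifter's blade, clear of the rack, while the gripper holds the lifter by its wooden handle (height (world z) of plate above 0.056 m and contact force between plate and lifter above 0.3 N and contact force between plate and rack below 0.05 N and angle between plate's own z axis and vertical below 0.35 rad and contact force between the fingers and lifter above 1 N and x of the grasp point in the frame of lifter between -0.07 and 0.05 m), for 0.2 s.
At the end, for the whole second after the job is handed in: The plate lies at rest, flat on both steel strips of the vise, its middle within 14 mm of the seat point and its edges within 0.15 rad of square with the vise; the lifter lies flat and at rest on the bench (within 0.06 rad), touching neither rack, vise nor plate (horizontal distance between plate and vise_seat below 0.014 m and z of plate in the frame of vise_seat between -0.004 and 0.004 m and angle between the x axis of plate and the x axis of vise, either way round below 0.15 rad and angle between each of plate, lifter's own z axis and vertical below 0.06 rad and linear speed of each of plate, lifter below 0.01 m/s and height (world z) of lifter below 0.008 m and contact force between lifter and vise below 0.05 N and contact force between lifter and rack below 0.05 N and contact force between lifter and plate below 0.05 N).
It fails at once if the gripper touches the plate (contact force between the fingers and plate above 0.5 N).
It fails at once if the plate falls off its supports (height (world z) of plate below 0.035 m).
It fails at once if the hammer is pushed away from its place by more than 25 mm (distance of hammer from where it was at the start of the episode above 0.025 m).
It fails at once if the tin is pushed away from its place by more than 25 mm (distance of tin from where it was at the start of the episode above 0.025 m).
It fails at once if the wax is pushed away from its place by more than 25 mm (distance of wax from where it was at the start of the episode above 0.025 m).
It also fails if it takes over 58 s, if anything falls off the work surface, if the arm or the gripper's body presses on something with over 40 N, if the wrist force passes 120 N, or if a joint passes its speed limit or range.

### The arm

A 6-joint arm with a two-finger parallel gripper is mounted at the origin on the work surface. World frame = base frame: x ahead of the robot, y to its left, z up, the work surface at z = 0. Lengths are in m, angles in rad, forces in N, time in s.
With the tool pointing down it reaches from about 0.275 to 0.85 m from the base axis. Payload 5.2 kg.
Tool frame: the origin (TCP) lies between the finger pads; the fingertips stand ahead of it and the grasp point (between the pads) lies 8 mm behind it (robot.tip_reach is the z of the fingertips in the tool frame, in m); z points along the fingers, y is the line along which they close (so a half turn about z gives the same grasp; the last joint's range is limited). The gripper opens to 85 mm and grips with 20 to 120 N. Pads are 22 mm wide; open, the fingers measure 114 mm over their backs; the gripper's body (76 mm by 85 mm) begins 54 mm behind the grasp point. The pads swing forward as they close: fully open they stand 13 mm farther back than shut.
Start: joints at [-1.513, 0.259, 1.535, -0, 1.348, -0.203], TCP at [0.142, -0.531, 0.242] pointing down, gripper open.
Joint ranges: [-3.14, 3.14], [-0.91, 2.08], [0.19, 2.58], [-1.22, 4.36], [0.22, 2.71], [-3.12, 3.12]. Speed limits (rad/s): [2.57, 2.57, 3.14, 3.14, 3.14, 3.14].

### API

Orientations are given as a unit quaternion [x, y, z, w].
In Python, from workcell import robot, monitor, eyes, hand_in, finder gives the robot as it stands. The module is installed in compiled form; this text tells all that it offers. Calls block until the motion is done:
- robot.reach(position, orientation): joint-space move of the TCP to a pose.
- robot.move_linear(position, rate=0.15, rotation=None, max_force=None): straight line of the TCP; rotation=None keeps the orientation; rate is the mean speed in m/s. With max_force (N) it stops when the force on the tool has changed by that much, and returns True; else False.
- robot.movej(angles): joint-space move.
- robot.gripper_to(opening, grip_force=None): finger opening in m; grip_force is the grip in N (None keeps the last); returns when the fingers have stopped.
- robot.dwell(seconds).
- robot.solve_ik(position, orientation): joint angles nearest the present ones, or None.
- monitor.observe(): the state.
- eyes.get_image(name): name is "side" or "top" or "wrist"; returns a dict with "color" (420x560x3 uint8, red, green, blue), "depth" (420x560 float32, m along the optical axis (not along the pixel's ray), 0 where there is no reading), "vertical_fov" (degrees; the focal length in pixels is half the picture's height over the tangent of half this angle, whatever the lens; pixels are square), "cx", "cy" (the principal point, pixels), "R" (3x3) and "t" (3): a world point X has camera coordinates R X + t. Camera axes: x right, y down, z forward; pixel columns grow to the right and rows downward; lengths in m; the calibration is good to about 2 mm. The wrist camera is an equidistant fisheye: a pixel r from the principal point sees the ray r / f radians off the axis. A picture is of the moment at which its call begins.
A pose or a line that the arm cannot do raises robot.MotionError and nothing moves.
- hand_in(): hands the job in; it is judged then, once.
Trained networks look in the newest picture that a camera, given by its name, has taken for a name from the list of things; names that differ only in an ending like _2 or _b are one class to them, and where a whole thing is asked for, a point or a joint stands for the part that bears it (a point fixed in the world has none). Each returns a list of dicts, best first, with "conf" (0 to 1); they miss things now and then, are a little off and sometimes report something else, mostly with a low value. They report only what shows in the picture. A call takes as long as a camera call. They do not tell look-alikes from the thing itself.
- finder.look_for(camera, name): "extent" ([centre column, centre row, width, height] in pixels, round what is visible of it).
The state is a dict: "clock": time; "q": joint angles; "joint_vel": joint speeds; "effort": joint torques, N m; "tcp_pos": TCP position; "tool_rot": TCP orientation; "contact_force": force on the tool from outside, world axes, zero at the start; "wrist_torque": the same for the moment, N m; "grip_width": finger opening in m; "gripper_force": force on a finger pad.
Only numpy, scipy, OpenCV 4.12 (cv2) and the standard library are available. Lean on these libraries where they do the work, as an engineer would, in place of code of your own. Each camera call takes 0.05 s, during which the arm holds its last target. There are 200 camera calls.

## Working session

There is one attempt and no reset: what is moved stays moved. The work goes in short steps, each a Python script; the robot and the scene stay as the last script left them, time stands still between calls to the robot, and variables do not carry over. Pictures are saved under pics/ and viewed, at most 10 in all, crops included, and the job is handed in when it is done.

```bash
mkdir -p pics; cat > h.py <<'E'
import numpy as np, cv2
from workcell import robot, monitor, eyes, hand_in, finder
def cloud(im):
    d=im["depth"]; h,w=d.shape; f=h/2/np.tan(np.radians(im["vertical_fov"])/2)
    v,u=np.mgrid[0:h,0:w]; P=np.stack([(u-im["cx"])/f*d,(v-im["cy"])/f*d,d],-1)
    return (P-im["t"])@im["R"]   # world
def save(im,n): cv2.imwrite("pics/"+n,im["color"][:,:,::-1])
E
python3 - <<'E'
from h import *
import pickle
for c in ["top","side"]:
    im=eyes.get_image(c); save(im,c+"0.png"); pickle.dump(im,open(c+"0.pkl","wb"))
    P=cloud(im)
    for n in ["lifter","stand","plate","rack","vise","hammer","tin","wax"]:
        for r in finder.look_for(c,n)[:3]:
            e=r["extent"]; u,v=int(e[0]),int(e[1])
            print(c,n,round(r["conf"],2),np.round(e),np.round(P[min(v,419),min(u,559)],3))
print(robot.tip_reach, monitor.observe()["clock"],monitor.observe()["tool_rot"])
E
```

```text
top lifter 0.81 [424. 209.  21.  51.] [ 0.497 -0.276  0.002]
top stand 0.71 [433. 258.  59.  47.] [ 0.375 -0.272  0.057]
top stand 0.65 [422. 210.  23.  53.] [ 0.497 -0.269  0.002]
top stand 0.18 [235. 168.  44.  39.] [0.604 0.2   0.051]
top rack 0.92 [235. 170.  55.  50.] [0.602 0.2   0.048]
top rack 0.79 [296. 250.  51.  52.] [0.401 0.053 0.03 ]
top rack 0.75 [198. 336.  56.  54.] [0.198 0.296 0.03 ]
top vise 0.78 [319. 149.  58.  70.] [ 0.636 -0.007  0.092]
top hammer 0.95 [123. 278. 103.  38.] [0.341 0.484 0.025]
top tin 0.73 [261. 115.  20.  23.] [0.742 0.137 0.045]
top wax 0.65 [368. 106.  20.  33.] [ 0.767 -0.141  0.029]
side lifter 0.7 [298. 169.  39.  10.] [ 0.503 -0.288  0.003]
side stand 0.85 [333. 170.  34.  37.] [ 0.369 -0.241  0.056]
side plate 0.71 [231. 255.  45.  33.] [0.596 0.21  0.05 ]
side rack 0.95 [228. 266.  48.  34.] [0.59  0.254 0.05 ]
side rack 0.81 [365. 314.  50.  50.] [0.195 0.298 0.027]
side rack 0.68 [308. 236.  46.  48.] [0.397 0.065 0.025]
side vise 0.76 [237. 201.  53.  53.] [0.632 0.043 0.108]
side hammer 0.66 [288. 373.  48.  90.] [0.356 0.491 0.   ]
side tin 0.78 [194. 233.  14.  20.] [0.743 0.15  0.043]
side wax 0.52 [217. 180.  14.   8.] [ 0.77  -0.131  0.023]
side wax 0.36 [300. 170.  35.   9.] [ 0.498 -0.284  0.002]
0.011 0.9 [9.91512124e-01 1.30014252e-01 4.89711763e-06 4.62824881e-05]
```

View pics/top0.png

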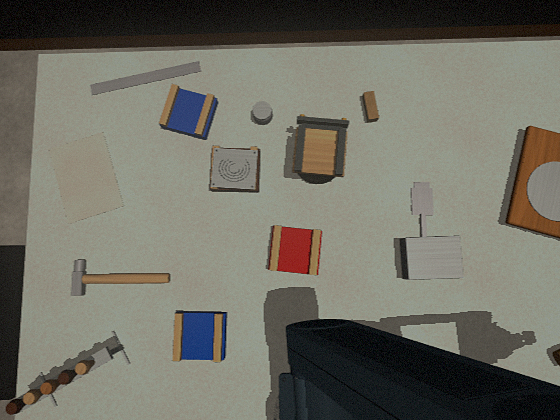

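View pics/side0.png

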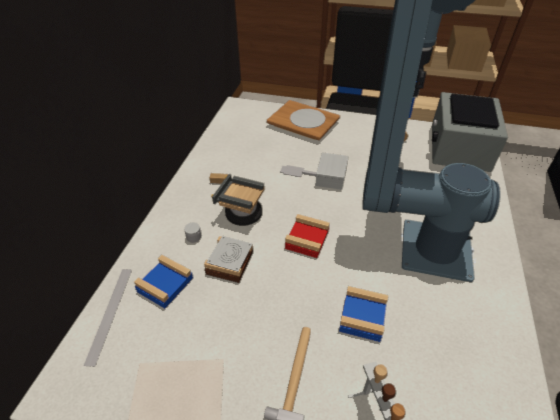

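The top picture shows the stand at (433,258) with the blade at (422,198), the plate on the rack at (235,169) and the vise at (320,150). The blue and red racks are decoys. Next I measure the poses accurately.

```bash
cat > m.py <<'E'
from h import *
import pickle
im=pickle.load(open("top0.pkl","rb")); P=cloud(im); hsv=cv2.cvtColor(im["color"],cv2.COLOR_RGB2HSV)
def rect(name,c,r,z0,z1,extra=None):
    m=(np.hypot(P[...,0]-c[0],P[...,1]-c[1])<r)&(P[...,2]>z0)&(P[...,2]<z1)
    if extra is not None: m&=extra
    n,l,s,_=cv2.connectedComponentsWithStats(m.astype(np.uint8)); 
    m=l==1+np.argmax(s[1:,4])
    Q=P[m]; rr=cv2.minAreaRect(Q[:,:2].astype(np.float32)); 
    print(name,np.round(rr[0],4),np.round(rr[1],4),round(rr[2],2),"n",m.sum(),"z",np.round(np.median(Q[:,2]),4),"cent",np.round(Q[:,:2].mean(0),4))
    return m,Q
rect("stand",(.375,-.28),.1,.045,.07)
rect("plate",(.604,.2),.085,.044,.06)
rect("visetop",(.636,-.007),.1,.1,.125)
rect("viseall",(.636,-.007),.1,.08,.125)
m,Q=rect("blockwood",(.636,-.007),.1,.085,.098)
# lifter: gray-bluish vs bench
for p in [(422,190),(422,200),(421,225),(440,190),(400,200)]: print(p,im["color"][p[1],p[0]],hsv[p[1],p[0]],np.round(P[p[1],p[0]],4))
crop=im["color"][170:285,385:475]; crop2=im["color"][100:215,200:370]
a=cv2.resize(crop[:,:,::-1],None,fx=4,fy=4,interpolation=cv2.INTER_NEAREST); b=cv2.resize(crop2[:,:,::-1],None,fx=2.5,fy=4,interpolation=cv2.INTER_NEAREST)
cv2.imwrite("pics/crop1.png",np.hstack([a,b]))
E
python3 m.py
```

```text
stand [ 0.3746 -0.2748] [0.1    0.1315] 0.89 n 2373 z 0.0579 cent [ 0.3743 -0.2731]
plate [0.6073 0.203 ] [0.1145 0.1097] 87.48 n 1816 z 0.0488 cent [0.6045 0.2029]
visetop [ 0.6253 -0.0566] [0.0184 0.1102] 83.19 n 371 z 0.1099 cent [ 0.6242 -0.0561]
viseall [ 0.645  -0.0107] [0.1241 0.1393] 83.26 n 2947 z 0.0931 cent [ 0.642  -0.0102]
blockwood [ 0.6379 -0.01  ] [0.1243 0.1243] 83.41 n 1882 z 0.0918 cent [ 0.6379 -0.009 ]
(422, 190) [136 129 125] [ 11  21 136] [ 0.5453 -0.2723  0.0082]
(422, 200) [139 135 129] [ 18  18 139] [ 0.52   -0.2717  0.005 ]
(421, 225) [105  99  98] [  4  17 105] [ 0.4562 -0.2654  0.0039]
(440, 190) [148 144 131] [ 23  29 148] [ 0.5451 -0.3199  0.003 ]
(400, 200) [151 158 142] [ 43  26 158] [ 0.5221 -0.2175 -0.001 ]
```

View pics/crop1.png

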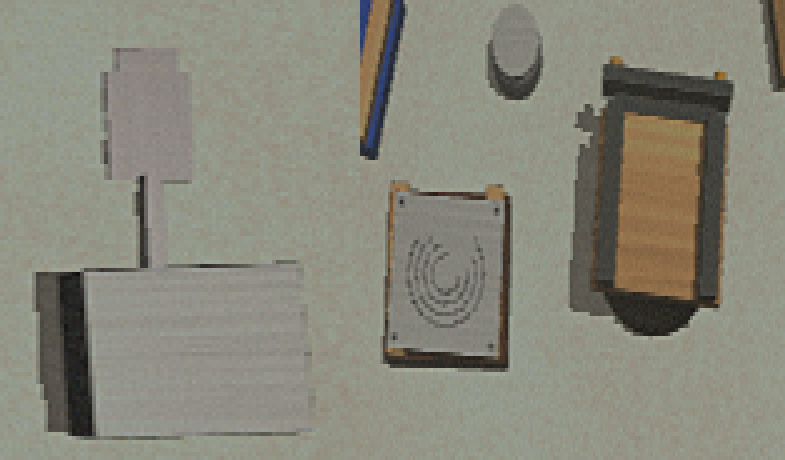

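```bash
cat >> h.py <<'E'
def onplane(im,uv,z):
    f=im["color"].shape[0]/2/np.tan(np.radians(im["vertical_fov"])/2); uv=np.atleast_2d(uv).astype(float)
    d=np.c_[(uv[:,0]-im["cx"])/f,(uv[:,1]-im["cy"])/f,np.ones(len(uv))]@im["R"]; o=-im["R"].T@im["t"]
    return (o+d*((z-o[2])/d[:,2])[:,None])[:,:2]
def colrect(im,box,z,test,name=""):
    """min-area rect (world xy at height z) of the largest blob passing test(rgb float) in box u0,v0,u1,v1"""
    u0,v0,u1,v1=box; C=cv2.GaussianBlur(im["color"],(3,3),0)[v0:v1,u0:u1].astype(float)
    m=test(C[...,0],C[...,1],C[...,2]).astype(np.uint8)
    n,l,s,_=cv2.connectedComponentsWithStats(m,connectivity=4); k=1+np.argmax(s[1:,4])
    v,u=np.where(l==k); X=onplane(im,np.c_[u+u0,v+v0],z); r=cv2.minAreaRect(X.astype(np.float32))
    print(name,np.round(r[0],4),np.round(r[1],4),round(r[2],2),"cent",np.round(X.mean(0),4),"n",len(X)); return X,r
E
python3 - <<'E'
from h import *
import pickle
im=pickle.load(open("top0.pkl","rb"))
t=lambda r,g,b:(r-g>-1)&(r>115)
X,_=colrect(im,(405,178,438,216),.003,t,"blade")
X,_=colrect(im,(414,216,432,234),.010,lambda r,g,b:(r-g>-1)&(r>120),"neck")
# centreline: per-row centre of neck+blade
for nm,box,z in [("bladerows",(405,178,438,216),.003),("neckrows",(414,217,432,234),.01)]:
    X,_=colrect(im,box,z,t); xs=np.round(X[:,0],4); 
    k=np.round((X[:,0]-X[:,0].min())/.0025).astype(int); c=np.array([[X[k==i,0].mean(),(X[k==i,1].min()+X[k==i,1].max())/2,np.ptp(X[k==i,1])] for i in np.unique(k)])
    print(nm,np.round(c,4).tolist(), np.polyfit(c[:,0],c[:,1],1))
X,_=colrect(im,(208,140,262,195),.049,lambda r,g,b:(abs(r-b)<18)&(r-g>-1)&(r>80),"plate")
X,_=colrect(im,(205,140,265,196),.028,lambda r,g,b:((r-b>22)|(r<75)),"rackoutline")
E
```

```text
blade [ 0.5293 -0.2781] [0.0663 0.0973] 86.52 cent [ 0.525  -0.2743] n 754
neck [ 0.4568 -0.2723] [0.0125 0.0433] 86.32 cent [ 0.4557 -0.2706] n 83
 [ 0.5293 -0.2781] [0.0663 0.0973] 86.52 cent [ 0.525  -0.2743] n 754
bladerows [[0.4816, -0.2736, 0.043], [0.4843, -0.27, 0.0556], [0.4869, -0.2702, 0.0557], [0.4894, -0.2729, 0.0506], [0.4918, -0.2704, 0.0508], [0.4943, -0.2706, 0.0508], [0.4967, -0.2708, 0.0508], [0.4992, -0.2735, 0.0508], [0.5015, -0.2724, 0.0534], [0.5039, -0.2725, 0.0534], [0.5064, -0.2727, 0.0534], [0.5087, -0.2716, 0.0509], [0.5111, -0.2718, 0.0509], [0.5136, -0.2719, 0.0509], [0.516, -0.2734, 0.0535], [0.5183, -0.271, 0.0535], [0.5209, -0.275, 0.0611], [0.5234, -0.2777, 0.0662], [0.5259, -0.2778, 0.0663], [0.5283, -0.278, 0.0663], [0.5308, -0.2782, 0.0663], [0.5332, -0.277, 0.0585], [0.5358, -0.2771, 0.0585], [0.5383, -0.2786, 0.0611], [0.5409, -0.2775, 0.0637], [0.5435, -0.2789, 0.0662], [0.5461, -0.2791, 0.0663], [0.5487, -0.2793, 0.0663], [0.5513, -0.2794, 0.0663], [0.554, -0.2719, 0.0408], [0.5566, -0.2734, 0.0383], [0.5592, -0.2736, 0.0383], [0.5618, -0.2737
[... 185 characters left out ...]
0.20919447]
 [ 0.4555 -0.2722] [0.0125 0.0408] 86.32 cent [ 0.4546 -0.2706] n 79
neckrows [[0.4355, -0.2697, 0.01], [0.438, -0.2698, 0.01], [0.4405, -0.27, 0.01], [0.443, -0.2702, 0.01], [0.4455, -0.2716, 0.0125], [0.448, -0.2705, 0.01], [0.4505, -0.2707, 0.01], [0.4531, -0.2708, 0.01], [0.4556, -0.271, 0.01], [0.4581, -0.2699, 0.0075], [0.4607, -0.2701, 0.0075], [0.4632, -0.2702, 0.0075], [0.4657, -0.2704, 0.0075], [0.4682, -0.2706, 0.0075], [0.4708, -0.2707, 0.0075], [0.4733, -0.2721, 0.01], [0.4758, -0.2711, 0.0075]] [-0.02477122 -0.25926328]
plate [0.6065 0.2058] [0.1171 0.1058] 85.96 cent [0.604  0.2033] n 1724
rackoutline [0.6084 0.2037] [0.1233 0.1169] 88.61 cent [0.5833 0.1809] n 275
```

```bash
cat >> h.py <<'E'
def Q(psi): return [np.cos(psi/2),np.sin(psi/2),0,0]
def st(*k):
    s=monitor.observe(); print(round(s["clock"],2),{a:np.round(s[a],4) for a in ("tcp_pos","grip_width","gripper_force","contact_force")+k})
E
python3 - <<'E'
from h import *
import pickle
psi=-.03
robot.gripper_to(.045)
robot.reach([.462,-.271,.12],Q(psi)); 
robot.move_linear([.462,-.271,.0145],.1,max_force=15); st()
robot.gripper_to(0,40); st()
robot.move_linear([.462+.15,-.271-.0045,.0145],.08); st()
robot.gripper_to(.05); robot.move_linear([.612,-.2755,.12],.2); st()
robot.reach([.40,-.15,.25],Q(0))
for c in ["top","wrist"]:
    im=eyes.get_image(c); save(im,c+"1.png"); pickle.dump(im,open(c+"1.pkl","wb"))
st()
E
```

```text
4.17 {'tcp_pos': array([ 0.4624, -0.2714,  0.0151]), 'grip_width': np.float64(0.0451), 'gripper_force': np.float64(0.0), 'contact_force': array([ 0.0922,  0.1611, -0.19  ])}
4.57 {'tcp_pos': array([ 0.4624, -0.2712,  0.0152]), 'grip_width': np.float64(0.0106), 'gripper_force': np.float64(40.3101), 'contact_force': array([-0.9197,  0.7453,  6.3093])}
6.59 {'tcp_pos': array([ 0.6107, -0.2756,  0.0152]), 'grip_width': np.float64(0.0105), 'gripper_force': np.float64(40.5846), 'contact_force': array([-5.3741,  0.7191,  8.6012])}
7.72 {'tcp_pos': array([ 0.6114, -0.2751,  0.1191]), 'grip_width': np.float64(0.0501), 'gripper_force': np.float64(0.0), 'contact_force': array([-1.419 , -0.4855, -0.9143])}
8.9 {'tcp_pos': array([ 0.4007, -0.1506,  0.2492]), 'grip_width': np.float64(0.0497), 'gripper_force': np.float64(0.0), 'contact_force': array([ 0.2436,  0.6594, -0.5027])}
```

View pics/top1.png

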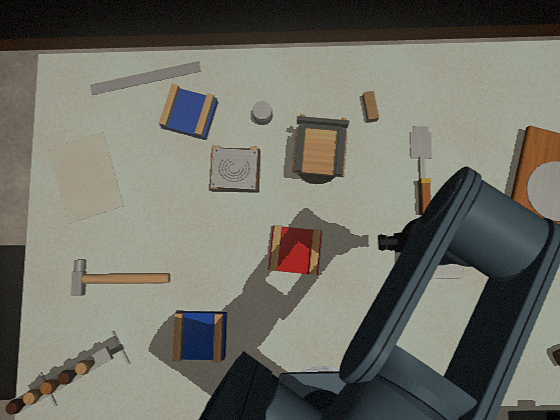

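The lifter is out: blade at (421,143), handle at (424,196), and the plate hasn't moved. Next I measure the handle and get a precise plate/rack pose.

```bash
python3 - <<'E'
from h import *
import pickle
im=pickle.load(open("top1.pkl","rb")); P=cloud(im); C=im["color"].astype(float)
X,_=colrect(im,(412,176,438,222),.034,lambda r,g,b:(r-b>40),"handle")
Xb,_=colrect(im,(408,122,434,162),.003,lambda r,g,b:(r-g>-1)&(r>115),"blade")
print("handle z",np.median(P[190:205,421:427,2]), "cx",X[:,0].min(),X[:,0].max(), "blade z",np.median(P[132:155,415:428,2]))
for lo,hi in [(.0,.3),(.3,.6),(.6,1)]:
    x0,x1=np.ptp(X[:,0])*lo+X[:,0].min(),np.ptp(X[:,0])*hi+X[:,0].min(); s=X[(X[:,0]>=x0)&(X[:,0]<=x1)]; print(s.mean(0))
# plate edges, sub-pixel grey: distance sum over depth too
D=(P[...,2]>.041)&(P[...,2]<.06); G=(abs(C[...,0]-C[...,2])<20)
im0=pickle.load(open("top0.pkl","rb"))
for nm,I in (("0",im0),("1",im)):
    C=cv2.GaussianBlur(I["color"],(3,3),0).astype(float); P=cloud(I); Pz=cv2.medianBlur(P[...,2].astype(np.float32),3)
    m=(Pz>.042)&(Pz<.06)&(abs(C[...,0]-C[...,2])<22); m[:, :200]=0; m[:,270:]=0; m[:135]=0; m[200:]=0
    v,u=np.where(m); X=onplane(I,np.c_[u,v],.049)
    L=[];
    for r in np.unique(v):
        s=X[v==r]
        if len(s)>35: L.append([s[:,0].mean(),s[:,1].min(),s[:,1].max()])
    L=np.array(L)[4:-4]; a=np.polyfit(L[:,0],L[:,1],1); b=np.polyfit(L[:,0],L[:,2],1)
    M=[]
    for c in np.unique(u):
        s=X[u==c]
        if len(s)>35: M.append([s[:,1].mean(),s[:,0].min(),s[:,0].max()])
    M=np.array(M)[4:-4]; c_=np.polyfit(M[:,0],M[:,1],1); d=np.polyfit(M[:,0],M[:,2],1)
    print("plate",nm,"right/left slope",a[0],b[0],"y@.604",np.polyval(a,.604),np.polyval(b,.604),"front/back slope",c_[0],d[0],"x@.203",np.polyval(c_,.203),np.polyval(d,.203))
im=pickle.load(open("wrist1.pkl","rb"))
print(im["vertical_fov"],im["cx"],im["cy"])
a=im0["color"][138:200,200:270]; cv2.imwrite("pics/crop2.png",cv2.resize(a[:,:,::-1],None,fx=8,fy=8,interpolation=cv2.INTER_CUBIC))
E
```

```text
handle [ 0.5297 -0.2719] [0.0223 0.084 ] 86.34 cent [ 0.5351 -0.2721] n 269
blade [ 0.6746 -0.2792] [0.0656 0.1048] 88.54 cent [ 0.674  -0.2795] n 750
handle z 0.03316658193658367 cx 0.4883487056510927 0.5714250041107536 blade z 0.003367728358744977
[ 0.50343614 -0.2680973 ]
[ 0.52596583 -0.27294565]
[ 0.55591231 -0.2732578 ]
plate 0 right/left slope -0.10761187699637428 -0.10601775041653462 y@.604 0.14894124429308214 0.25581365248942334 front/back slope 0.07349311098858823 0.09827828279206328 x@.203 0.5550824411859914 0.6531803035232353
plate 1 right/left slope -0.11793813184365107 -0.10602729786663531 y@.604 0.14884912842776984 0.2558135365373028 front/back slope 0.08065342294684133 0.10543746212517635 x@.203 0.5550383063026404 0.6532053820223225
65.70646984690485 277.7969897289654 212.64451306414048
```

View pics/crop2.png

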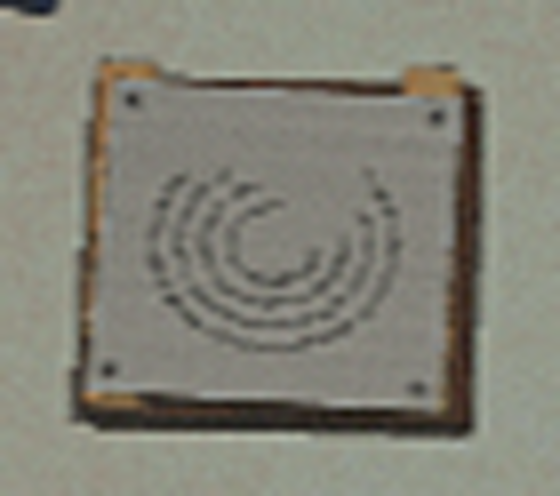

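```bash
python3 - <<'E'
from h import *
import pickle
im=pickle.load(open("top0.pkl","rb"))
def W(p,z): return onplane(im,[(np.array(p)+.5)/8-.5+[200,138]],z)[0]
h=[W(p,.049) for p in [(132,100),(437,117),(108,370),(418,388)]]
print("holes",np.round(h,4),"mean",np.mean(h,0)); 
a=lambda d:np.arctan2(d[1],d[0])
print("yaw x:",a(h[0]-h[2]),a(h[1]-h[3]),"yaw y:",a(h[0]-h[1])-np.pi/2,a(h[2]-h[3])-np.pi/2)
L,R=W((128,65),.046),W((433,70),.046); print("strip back ends",L,R,a(L-R)-np.pi/2, np.linalg.norm(L-R))
t,b=W((100,70),.046),W((80,400),.046); print("left strip outer edge",t,b,a(t-b))
t,b=W((483,90),.028),W((470,430),.028); print("base right edge",t,b,a(t-b))
t,b=W((78,422),.028),W((470,432),.028); print("base front edge",t,b,a(t-b)-np.pi/2)
E
```

```text
holes [[0.6514 0.2476]
 [0.6436 0.152 ]
 [0.5656 0.2549]
 [0.5577 0.1587]] mean [0.60458555 0.20329178]
yaw x: -0.08407456368356533 -0.07817788212963854 yaw y: -0.08111940717479271 -0.08131644135798122
strip back ends [0.66362321 0.24945516] [0.65966424 0.15333646] -0.04116506715410151 0.09620019983721119
left strip outer edge [0.66221759 0.25829051] [0.55685978 0.264108  ] -0.055160451272850755
base right edge [0.65785828 0.13894479] [0.54781533 0.1443385 ] -0.04897541389204272
base front edge [0.55314245 0.26822402] [0.54717659 0.14434567] -0.048121889135398055
```

```bash
cat >> h.py <<'E'
def wcloud(im):
    d=im["depth"]; h,w=d.shape; f=h/2/np.tan(np.radians(im["vertical_fov"])/2)
    v,u=np.mgrid[0:h,0:w]; x=u-im["cx"]; y=v-im["cy"]; r=np.hypot(x,y)+1e-9; k=np.tan(r/f)/r*d
    return (np.stack([x*k,y*k,d],-1)-im["t"])@im["R"]
E
python3 - <<'E'
from h import *
import pickle
robot.gripper_to(.06)
robot.reach([.5455,-.273,.13],Q(-.03))
robot.move_linear([.5455,-.273,.0155],.12,max_force=15); st()
robot.gripper_to(0,120); st()
robot.move_linear([.5455,-.273,.22],.2); st()
psi=-.055; pc=np.array([.6046,.2033]); d=np.array([np.cos(psi),np.sin(psi)])
p=pc-(.129+.115)*d
robot.reach([*p,.2],Q(psi)); st("tool_rot")
for c in ["top","wrist"]:
    im=eyes.get_image(c); save(im,c+"2.png"); pickle.dump(im,open(c+"2.pkl","wb"))
top=cv2.imread("pics/top2.png");w=cv2.imread("pics/wrist2.png"); cv2.imwrite("pics/both2.png",np.hstack([top[60:360,180:460],w[:300]])[:, :800])
E
```

```text
11.18 {'tcp_pos': array([ 0.5461, -0.2734,  0.0164]), 'grip_width': np.float64(0.0599), 'gripper_force': np.float64(0.0), 'contact_force': array([-0.3767,  0.4621, -0.3134])}
11.62 {'tcp_pos': array([ 0.5459, -0.2733,  0.0165]), 'grip_width': np.float64(0.0203), 'gripper_force': np.float64(117.7543), 'contact_force': array([-0.941 ,  0.812 ,  6.7321])}
12.79 {'tcp_pos': array([ 0.5448, -0.2725,  0.2184]), 'grip_width': np.float64(0.0202), 'gripper_force': np.float64(117.3241), 'contact_force': array([-0.489 ,  0.4401, -2.328 ])}
14.68 {'tcp_pos': array([0.3618, 0.2163, 0.2001]), 'grip_width': np.float64(0.0198), 'gripper_force': np.float64(117.3503), 'contact_force': array([ 0.4068, -0.3132, -1.1292]), 'tool_rot': array([ 9.996e-01, -2.800e-02,  3.000e-04,  0.000e+00])}
```

View pics/both2.png

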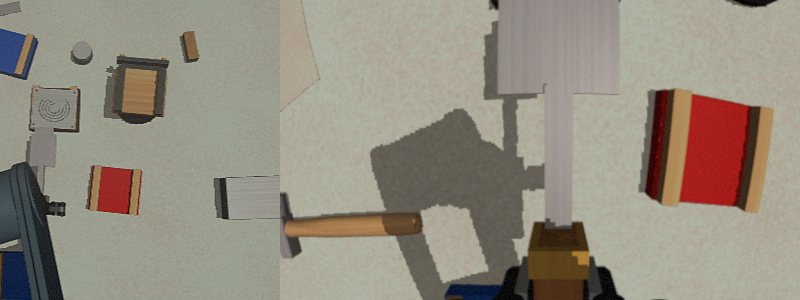

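The lifter is held by its handle and the blade is visible in both cameras. Next I check its pitch and position.

```bash
cat >> h.py <<'E'
def blade(P,tcp,psi,zlo,zhi,lat=.035,x0=.095,x1=.18):
    d=np.array([np.cos(psi),np.sin(psi)]); n=np.array([-d[1],d[0]])
    q=P[...,:2]-tcp[:2]; a=q@d; b=q@n; m=(a>x0)&(a<x1)&(abs(b)<lat)&(P[...,2]>zlo)&(P[...,2]<zhi)
    A=np.c_[a[m],b[m],np.ones(m.sum())]; c=np.linalg.lstsq(A,P[m][:,2],rcond=None)[0]
    print("n",m.sum(),"pitch",round(c[0],4),"roll",round(c[1],4),"z@.129",round(c[0]*.129+c[2],4),"lat",np.round(np.percentile(b[m],[1,50,99]),4),"ax",np.round(np.percentile(a[m],[.5,99.5]),4))
    return a[m],b[m]
E
python3 - <<'E'
from h import *
import pickle
tcp=[.3618,.2163,.2001]
for c,f in (("top",cloud),("wrist",wcloud)):
    im=pickle.load(open(c+"2.pkl","rb")); P=f(im); a,b=blade(P,tcp,-.056,.15,.21,x0=.06,x1=.2)
    k=np.arange(.06,.2,.01)
    print([(round(x,3),np.round(np.percentile(b[(a>=x)&(a<x+.01)],[2,98]),4).tolist()) for x in k if ((a>=x)&(a<x+.01)).sum()>5])
    blade(P,tcp,-.056,.15,.21,x0=.092,x1=.165)
E
```

```text
n 1043 pitch -0.0434 roll 0.0062 z@.129 0.1868 lat [-0.0282 -0.0019  0.0248] ax [0.061  0.1702]
[(np.float64(0.06), [-0.0073, 0.0047]), (np.float64(0.07), [-0.0075, 0.0031]), (np.float64(0.08), [-0.0263, 0.0237]), (np.float64(0.09), [-0.0282, 0.0245]), (np.float64(0.1), [-0.0281, 0.0249]), (np.float64(0.11), [-0.0276, 0.0242]), (np.float64(0.12), [-0.0269, 0.024]), (np.float64(0.13), [-0.0284, 0.0247]), (np.float64(0.14), [-0.0281, 0.0244]), (np.float64(0.15), [-0.027, 0.0236]), (np.float64(0.16), [-0.0206, 0.018]), (np.float64(0.17), [-0.0198, 0.0088])]
n 842 pitch -0.0064 roll 0.0083 z@.129 0.1864 lat [-0.0282 -0.0017  0.0249] ax [0.0924 0.1641]
n 13104 pitch -0.1035 roll -0.0008 z@.129 0.1844 lat [-0.0259  0.0006  0.0268] ax [0.0611 0.1302]
[(np.float64(0.06), [-0.0053, 0.0062]), (np.float64(0.07), [-0.0052, 0.0061]), (np.float64(0.08), [-0.0249, 0.0261]), (np.float64(0.09), [-0.0254, 0.0264]), (np.float64(0.1), [-0.0254, 0.0263]), (np.float64(0.11), [-0.0255, 0.0263]), (np.float64(0.12), [-0.0254, 0.0264]), (np.float64(0.13), [-0.0262, 0.0269])]
n 9749 pitch -0.0025 roll -0.0001 z@.129 0.186 lat [-0.0259  0.0006  0.0269] ax [0.0922 0.1303]
```

```bash
python3 - <<'E'
from h import *
import pickle
psi=-.055; pc=np.array([.6046,.2051]); d=np.array([np.cos(psi),np.sin(psi)])
p0=pc-(.127+.115)*d; p1=pc-.127*d
robot.move_linear([*p0,.0522],.15,max_force=15); st()
hit=robot.move_linear([*p1,.0522],.08,max_force=8); st(); print(hit)
if not hit:
    robot.move_linear([*p1,.085],.03); st()
    robot.move_linear([*p1,.19],.08); st()
    for c in ["top","wrist"]:
        im=eyes.get_image(c); save(im,c+"3.png"); pickle.dump(im,open(c+"3.pkl","wb"))
    top=cv2.imread("pics/top3.png");w=cv2.imread("pics/wrist3.png"); cv2.imwrite("pics/both3.png",np.hstack([cv2.resize(top[120:220,190:270],None,fx=3,fy=3),w[:300]])[:, :800])
E
```

```text
15.92 {'tcp_pos': array([0.3636, 0.2185, 0.0528]), 'grip_width': np.float64(0.0204), 'gripper_force': np.float64(117.3331), 'contact_force': array([ 0.1292, -0.1944, -0.8835])}
17.51 {'tcp_pos': array([0.4772, 0.2121, 0.0522]), 'grip_width': np.float64(0.02), 'gripper_force': np.float64(117.3314), 'contact_force': array([ 0.1127,  0.2181, -1.4766])}
False
18.75 {'tcp_pos': array([0.4776, 0.212 , 0.0848]), 'grip_width': np.float64(0.0203), 'gripper_force': np.float64(117.3516), 'contact_force': array([ 0.6147,  1.1457, -2.7559])}
20.22 {'tcp_pos': array([0.4774, 0.212 , 0.1894]), 'grip_width': np.float64(0.0201), 'gripper_force': np.float64(117.4193), 'contact_force': array([-0.0456,  0.3917, -2.3836])}
```

View pics/both3.png

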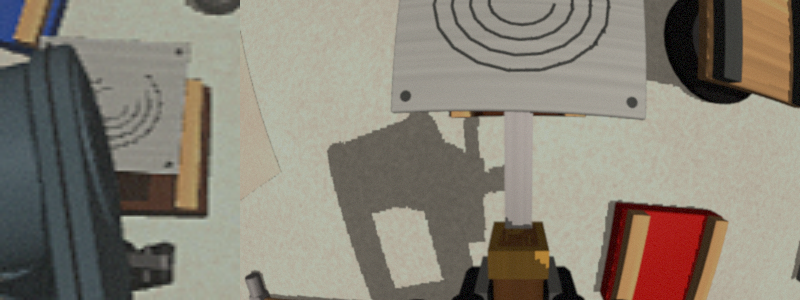

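The plate rides level on the blade. Next I measure its pose relative to the tool with the wrist camera.

```bash
cat >> h.py <<'E'
def plate_in_tool(im):
    s=monitor.observe(); t=s["tcp_pos"]; q=s["tool_rot"]; psi=2*np.arctan2(q[1],q[0]); P=wcloud(im)
    d=np.array([np.cos(psi),np.sin(psi)]); n=np.array([-d[1],d[0]]); w=P[...,:2]-t[:2]; a=w@d; b=w@n; h=P[...,2]-t[2]
    m=(a>.06)&(a<.2)&(abs(b)<.08)&(h>-.03)&(h<.02); 
    A=np.c_[a[m],b[m],np.ones(m.sum())]; mm=(A[:,0]>.09); c=np.linalg.lstsq(A[mm],h[m][mm],rcond=None)[0]
    a,b=a[m],b[m]; R=[]
    for y in np.arange(-.045,.045,.003):
        if abs(y)<.015: continue
        s_=(abs(b-y)<.0015); R.append([y,np.percentile(a[s_],1)])
    R=np.array(R); fr=np.polyfit(R[:,0],R[:,1],1)
    E=[]
    for x in np.arange(.09,a.max()-.003,.003):
        s_=abs(a-x)<.0015; E.append([x,*np.percentile(b[s_],[.2,99.8])])
    E=np.array(E); e1=np.polyfit(E[:,0],E[:,1],1); e2=np.polyfit(E[:,0],E[:,2],1)
    yaw=-fr[0]; amid=fr[1]; 
    bc=(np.polyval(e1,.1)+np.polyval(e2,.1))/2   # mid of side edges at a=.1
    # centre: 50 mm ahead of rear edge
    ctr=np.array([np.polyval(fr,bc)+.05, bc+yaw*(np.polyval(fr,bc)+.05-.1)])
    print("psi",round(psi,4),"pitch/roll/h",np.round(c,4),"yaw rear",round(yaw,4),"sides",np.round([e1[0],e2[0]],4),"width",np.round(np.median(E[:,2]-E[:,1]),4),"amax",a.max().round(3),"centre",ctr.round(4)); return ctr,yaw,psi
E
python3 - <<'E'
from h import *
import pickle
plate_in_tool(pickle.load(open("wrist3.pkl","rb")))
# vise from top: strips (z .11) and block
im=pickle.load(open("top2.pkl","rb")); P=cloud(im); z=P[...,2]
psi=-.118; d=np.array([np.cos(psi),np.sin(psi)]); n=np.array([-d[1],d[0]]); w=P[...,:2]-[.638,-.01]; a=w@d; b=w@n
m=(abs(z-.110)<.004)&(abs(a)<.05)&(abs(b)<.07)
for s in (1,-1):
    k=m&(b*s>0); c=np.polyfit(a[k],b[k],1); print("strip",s,c,"b",np.percentile(b[k],[1,99]),"n",k.sum())
k=(abs(z-.092)<.005)&(abs(b)<.03)&(abs(a)<.075); print("block a",[np.percentile(a[k&(abs(b-y)<.004)],[0,1,99,100]).round(4).tolist() for y in (-.02,-.01,0,.01,.02)])
k=(abs(z-.11)<.006)&(abs(abs(b)-.048)<.006)&(abs(a)<.1); print("strip a",[np.percentile(a[k&(b*s>0)],[0,1,99,100]).round(4).tolist() for s in (1,-1)])
k=(abs(z-.108)<.005)&(abs(b)<.03)&(a>.05); print("bar a",np.percentile(a[k],[0,1,99,100]).round(4))
E
```

```text
psi -0.055 pitch/roll/h [-0.0952  0.0006  0.004 ] yaw rear -0.0282 sides [-0.0315 -0.028 ] width 0.1088 amax 0.133 centre [ 0.128  -0.0007]
strip 1 [0.00074897 0.04823044] b [0.03950497 0.05699851] n 301
strip -1 [ 0.00053089 -0.04757027] b [-0.05652604 -0.0387153 ] n 315
block a [[-0.0616, -0.0613, 0.0607, 0.0614], [-0.0618, -0.0599, 0.0602, 0.0606], [-0.0613, -0.0605, 0.0609, 0.0611], [-0.0616, -0.0615, 0.0605, 0.0614], [-0.0619, -0.0611, 0.0606, 0.0614]]
strip a [[-0.0619, -0.0613, 0.074, 0.0758], [-0.0614, -0.0606, 0.0736, 0.0759]]
bar a [0.0589 0.0593 0.0705 0.0707]
```

The wrist data shows the plate tilted about 0.095 rad, because its rear rests on the 10 mm neck end. That is acceptable as long as I lower it far enough for the neck to clear. Next I carry it above the vise and check the alignment.

```bash
cat > vp.py <<'E'
from h import *
seat=np.array([.6315,-.0071]); psi=-.088; rel=np.array([.128,-.0007])
def tcpxy(seat=seat,psi=psi,rel=rel):
    c,s=np.cos(psi),np.sin(psi); return seat-np.array([[c,-s],[s,c]])@rel
E
python3 - <<'E'
from vp import *
import pickle
p=tcpxy(); robot.move_linear([*p,.19],.12,rotation=Q(psi)); robot.dwell(.3); st()
for c in ["top","wrist"]:
    im=eyes.get_image(c); save(im,c+"4.png"); pickle.dump(im,open(c+"4.pkl","wb"))
    if c=="wrist": plate_in_tool(im)
top=cv2.imread("pics/top4.png");w=cv2.imread("pics/wrist4.png"); cv2.imwrite("pics/both4.png",np.hstack([cv2.resize(top[100:220,270:370],None,fx=4,fy=4)[:420],w[:420]])[:, :800])
E
```

```text
22.51 {'tcp_pos': array([0.5041, 0.0051, 0.19  ]), 'grip_width': np.float64(0.0204), 'gripper_force': np.float64(117.49), 'contact_force': array([-0.1758, -0.2855, -2.3591])}
psi -0.0877 pitch/roll/h [-0.0933  0.0009  0.004 ] yaw rear -0.0281 sides [-0.0309 -0.0281] width 0.1088 amax 0.133 centre [ 0.128  -0.0006]
```

View pics/both4.png

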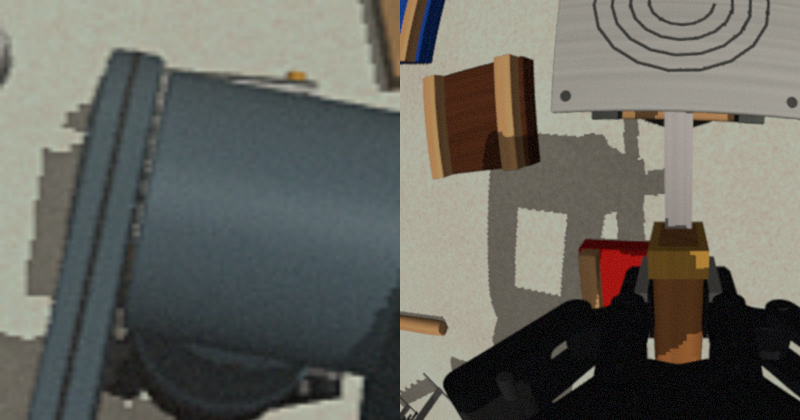

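```bash
python3 - <<'E'
from vp import *
import pickle
im=pickle.load(open("wrist4.pkl","rb")); P=wcloud(im); C=im["color"].astype(int)
vy=-.117; d=np.array([np.cos(vy),np.sin(vy)]); n=np.array([-d[1],d[0]]); w=P[...,:2]-seat; a=w@d; b=w@n; z=P[...,2]
m=(z>.085)&(z<.116)&(a<-.03)&(a>-.09)&(abs(b)<.09)
print("n",m.sum(),"b",np.percentile(b[m],[0,1,99,100]).round(4),"z",np.percentile(z[m],[1,50,99]).round(4))
for lo in np.arange(-.06,.06,.01):
    k=m&(b>=lo)&(b<lo+.01)
    if k.sum()>3: print(round(lo,3),k.sum(),"amin",a[k].min().round(4),np.percentile(a[k],10).round(4),"zmax",z[k].max().round(4),"rgb",C[k].mean(0).round())
E
```

```text
n 1148 b [-0.0567 -0.0555  0.0561  0.0575] z [0.0894 0.0922 0.1109]
-0.06 78 amin -0.0548 -0.0542 zmax 0.1111 rgb [85. 85. 78.]
-0.05 122 amin -0.0547 -0.0542 zmax 0.1118 rgb [76. 76. 71.]
-0.04 148 amin -0.0549 -0.0541 zmax 0.11 rgb [96. 77. 56.]
-0.03 112 amin -0.0545 -0.0541 zmax 0.093 rgb [154. 115.  75.]
-0.02 111 amin -0.0549 -0.0545 zmax 0.093 rgb [147. 110.  72.]
0.0 8 amin -0.0548 -0.0543 zmax 0.0928 rgb [150. 130. 115.]
0.01 105 amin -0.0548 -0.0542 zmax 0.0933 rgb [115.  86.  57.]
0.02 112 amin -0.0543 -0.0543 zmax 0.0931 rgb [81. 62. 41.]
0.03 150 amin -0.0551 -0.0543 zmax 0.1096 rgb [112.  87.  60.]
0.04 121 amin -0.0548 -0.0541 zmax 0.1116 rgb [67. 67. 63.]
0.05 81 amin -0.0547 -0.0546 zmax 0.111 rgb [72. 72. 66.]
```

The wrist view confirms the vise front at -54.8 mm and the sides symmetric, so the seat is right. Now I lower and withdraw.

```bash
python3 - <<'E'
from vp import *
import pickle
p=tcpxy(); d=np.array([np.cos(psi),np.sin(psi)])
robot.move_linear([*p,.135],.1); 
print(robot.move_linear([*p,.113],.02,max_force=12)); robot.dwell(.2); st()
im=eyes.get_image("wrist"); plate_in_tool(im)
print(robot.move_linear([*(p-.03*d),.113],.03,max_force=8)); st()
print(robot.move_linear([*(p-.15*d),.113],.1,max_force=8)); st()
robot.move_linear([*(p-.15*d),.2],.15)
for c in ["top","wrist"]:
    im=eyes.get_image(c); save(im,c+"5.png"); pickle.dump(im,open(c+"5.pkl","wb"))
P=wcloud(im); vy=-.117; d=np.array([np.cos(vy),np.sin(vy)]); n=np.array([-d[1],d[0]]); w=P[...,:2]-seat; a=w@d; b=w@n; z=P[...,2]
m=(z>.105)&(z<.12)&(abs(a)<.08)&(abs(b)<.08); print(m.sum(),np.percentile(a[m],[.5,99.5]),np.percentile(b[m],[.5,99.5]),np.median(z[m])); st()
top=cv2.imread("pics/top5.png");w=cv2.imread("pics/wrist5.png"); cv2.imwrite("pics/both5.png",np.hstack([cv2.resize(top[100:220,270:370],None,fx=3,fy=3)[:360],w[:360]])[:, :800])
E
```

```text
False
24.76 {'tcp_pos': array([0.5041, 0.0048, 0.1131]), 'grip_width': np.float64(0.0203), 'gripper_force': np.float64(117.516), 'contact_force': array([-0.4082, -0.4305, -2.5876])}
psi -0.088 pitch/roll/h [-0.0001 -0.001  -0.0006] yaw rear -0.0271 sides [-0.0264 -0.0206] width 0.1125 amax 0.132 centre [ 1.238e-01 -1.000e-04]
False
25.96 {'tcp_pos': array([0.4744, 0.0074, 0.113 ]), 'grip_width': np.float64(0.0202), 'gripper_force': np.float64(117.5152), 'contact_force': array([-0.0753,  0.3216, -2.4898])}
False
27.31 {'tcp_pos': array([0.3554, 0.0178, 0.1132]), 'grip_width': np.float64(0.0201), 'gripper_force': np.float64(117.5171), 'contact_force': array([-0.2833,  0.364 , -1.1529])}Traceback (most recent call last):
  File "<stdin>", line 13, in <module>
    return _quantile_unchecked(
        a, q, axis, out, overwrite_input, method, keepdims, weights)
    return _ureduce(a,
                    func=_quantile_ureduce_func,
    ...<5 lines>...
                    overwrite_input=overwrite_input,
                    method=method)
    r = func(a, **kwargs)
    result = _quantile(arr,
                       quantiles=q,
    ...<2 lines>...
                       out=out,
                       weights=wgt)
    slices_having_nans = np.isnan(arr[-1, ...])
                                  ~~~^^^^^^^^^
IndexError: index -1 is out of bounds for axis 0 with size 0
```

```bash
python3 - <<'E'
from vp import *
import pickle
robot.reach([.5455,-.273,.2],Q(-.03))
robot.move_linear([.5455,-.273,.04],.15); print(robot.move_linear([.5455,-.273,.0162],.03,max_force=6)); st()
robot.gripper_to(.06); robot.move_linear([.5455,-.273,.2],.2); robot.reach([.4,-.2,.3],Q(0)); st()
im=eyes.get_image("top"); save(im,"top6.png"); pickle.dump(im,open("top6.pkl","wb"))
P=cloud(im); vy=-.117; d=np.array([np.cos(vy),np.sin(vy)]); n=np.array([-d[1],d[0]]); w=P[...,:2]-seat+[0,.0018]; a=w@d; b=w@n; z=P[...,2]
m=(z>.106)&(z<.122)&(abs(a)<.06)&(abs(b)<.08); A=np.c_[a[m],b[m],np.ones(m.sum())]
print(m.sum(),np.percentile(a[m],[.5,99.5]),np.percentile(b[m],[.5,99.5]),"plane",np.linalg.lstsq(A,z[m],rcond=None)[0])
print("blade z",np.median(z[132:155,415:428]),"handle",np.median(z[190:205,422:427]))
top=cv2.imread("pics/top6.png"); cv2.imwrite("pics/c6.png",np.hstack([cv2.resize(top[100:200,270:370],None,fx=4,fy=4),cv2.resize(top[120:220,380:470],None,fx=4,fy=4)]))
E
```

```text
True
31.41 {'tcp_pos': array([ 0.5451, -0.2727,  0.0165]), 'grip_width': np.float64(0.0206), 'gripper_force': np.float64(118.3865), 'contact_force': array([-0.4629,  0.596 ,  5.2861])}
33.73 {'tcp_pos': array([ 0.4004, -0.2004,  0.2993]), 'grip_width': np.float64(0.0598), 'gripper_force': np.float64(0.0), 'contact_force': array([ 0.3579,  0.2638, -0.1679])}
2067 [-0.05328422  0.05258949] [-0.05643493  0.05625972] plane [-0.00040953 -0.00184934  0.11281623]
blade z 0.003149580958626969 handle 0.03342857815777615
```

View pics/c6.png

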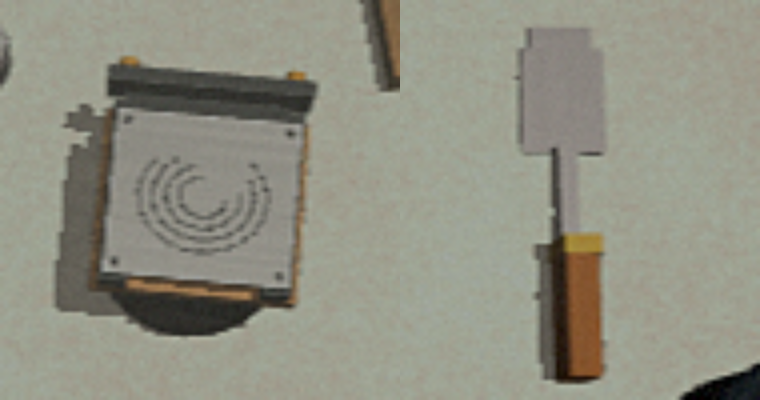

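The plate lies flat and square on the vise and the lifter lies flat on the bench. I'll check the centring from the four holes, then hand in if it is good.

```bash
python3 - <<'E'
from vp import *
import pickle
im=pickle.load(open("top6.pkl","rb"))
h=onplane(im,(np.array([(128,118),(291,133),(113,262),(279,277)])+.5)/4-.5+[270,100],.113)+[0,.0018]
e=h.mean(0)-seat; v=h[0]-h[2]+h[1]-h[3]; y=np.arctan2(v[1],v[0])+.117
print("err",e,"yaw err",y)
if np.linalg.norm(e)<.010 and abs(y)<.1: print(hand_in())
E
```

```text
err [-0.0010366   0.00068227] yaw err -0.005145583985135024
the job is handed in; nothing more can be done
None
```

The job is handed in: the plate lies flat on the vise strips, measured about 1.2 mm off centre and 0.005 rad off square, and the lifter is flat on the bench, clear of the rack and vise. I never approached the hammer, tin or wax carton but did not re-measure them at the end, and the hand-in call did not report a verdict.

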